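Stow the peg tray in whichever bay turns out to be free

TASK

Slide the open peg tray, flat on the worktop and with its three pegs still in it, into the empty bay of the low two-bay shelf until it is fully home, its outer end flush with the shelf's front edge. A tin left out of sight at the back of one of the bays stops the tray about half way: if you feel that, draw the tray out again and use the other bay. Never lift or tip the tray, and leave the can, the bottle and the dosing cup where they stand.

Things in the scene. Friction and masses are not known exactly. Their poses are not given: they have to be found in the camera images.
- bay_shelf: Low plywood shelf fixed on the worktop, 132 deep (x), 262 wide (y), 68 high, 12 mm opaque top board over two bays side by side, no floor. Each bay: 122 wide between 6 mm walls, 56 high, 126 deep to the back wall. Origin: centre of its footprint, worktop level. x points into the bays (open front edge at x = -66), z up. A tin is hidden in one bay, a thin bumper in the other (see bay_left, bay_right).
- bay_left (a point): Middle of the left bay's open mouth, in the plane of the front edge, at worktop level (left as one looks into the bays, shelf y = +65). Axes as the shelf's: x into the bay. In one bay, not told which, a tin (114 wide, 70 deep, 37 high) stands against the back wall: the tray stops hard there with about 65 mm sticking out.
- bay_right (a point): Middle of the right bay's open mouth (shelf y = -65), otherwise as bay_left. In the bay without the tin a 4 mm rubber bumper on the back wall stops the tray when its outer end is 2 mm behind the front edge.
- peg_tray: Open grey plastic tray, 120 long (x), 106 wide (y), 45 high, walls and floor 4 thick, 0.35 to 0.7 kg, slides on the worktop at 1.5 to 5 N; push it low and slowly, it can tip. Origin: centre of its underside, z up. Either end may go in first; it starts before the shelf, its x within 0.25 rad of the shelf's. Fingertips can push its walls from outside or inside (clear of the pegs, which lie up to 17 mm over the worktop).
- tray_pegs_2: Clothes peg (green), 72 x 15 x 12, lying loose across the tray's floor. Origin: centre of its underside.
- tray_pegs_4: Clothes peg (white), 72 x 15 x 12, lying loose across the tray's floor. Origin: centre of its underside.
- tray_pegs_5: Clothes peg (natural wood), 72 x 15 x 12, lying loose across the tray's floor. Origin: centre of its underside.
- care_can: Bystander: blue and white can, 56 across, 169 high, standing loose behind the tray, on the side away from the shelf. Origin: centre of its underside.
- squeeze_bottle: Bystander: blue squeeze bottle with a white nozzle, 52 across, 168 high, standing loose near the can. Origin: centre of its underside.
- dosing_cup: Bystander: translucent round dosing cup, 66 across, 50 high, standing loose beyond the shelf. Origin: centre of its underside.
Not all that is in view belongs to the job. What is shaped like the peg_tray but pink is not meant.

How it is judged:
At the end, for the whole second after the job is handed in: The tray lies flat on the worktop at rest in one bay, fully home: its outer end sticks out of the shelf's front edge by no more than 7 mm, it is within 12 mm of the bay's middle line and lined up with the bay within 0.15 rad; all three pegs are lying in it (((x of peg_tray in the frame of bay_left between 0.053 and 0.075 m and y of peg_tray in the frame of bay_left between -0.012 and 0.012 m) or (x of peg_tray in the frame of bay_right between 0.053 and 0.075 m and y of peg_tray in the frame of bay_right between -0.012 and 0.012 m)) and angle between the x axis of peg_tray and the x axis of bay_shelf, either way round below 0.15 rad and height (world z) of peg_tray below 0.006 m and angle between peg_tray's own z axis and vertical below 0.05 rad and linear speed of peg_tray below 0.01 m/s and horizontal distance between each of tray_pegs_2, tray_pegs_4, tray_pegs_5 and peg_tray below 0.06 m and height (world z) of each of tray_pegs_2, tray_pegs_4, tray_pegs_5 below 0.03 m); the robot touches nothing.
It fails at once if the tray is lifted more than 20 mm or tipped more than 0.25 rad (height (world z) of peg_tray above 0.02 m or angle between peg_tray's own z axis and vertical above 0.25 rad).
It fails at once if the can is moved more than 20 mm or tipped (distance of care_can from where it was at the start of the episode above 0.02 m or angle between care_can's own z axis and vertical above 0.3 rad).
It fails at once if the squeeze bottle is moved more than 20 mm or tipped (distance of squeeze_bottle from where it was at the start of the episode above 0.02 m or angle between squeeze_bottle's own z axis and vertical above 0.3 rad).
It fails at once if the dosing cup is moved more than 20 mm or tipped (distance of dosing_cup from where it was at the start of the episode above 0.02 m or angle between dosing_cup's own z axis and vertical above 0.3 rad).
It also fails if it takes over 72 s, if anything falls off the work surface, if the arm or the gripper's body presses on something with over 40 N, if the wrist force passes 120 N, or if a joint passes its speed limit or range.

ROBOT

A 7-joint arm with a two-finger parallel gripper is mounted at the origin on a cart in front of the work surface, level with it; the furniture and walls round the work are solid. World frame = base frame: x ahead of the robot, y to its left, z up, the work surface at z = 0. Lengths are in m, angles in rad, forces in N, time in s.
With the tool pointing down it reaches from about 0.4 to 0.875 m from the base axis. Payload 19.3 kg.
Tool frame: the origin (TCP) lies midway between the tips of the shut fingers; the grasp point (between the pads) lies 19 mm behind it; x points along the fingers, y is the direction in which the jaws open and shut, and the axes are right-handed (so a half turn about x gives the same grasp; the last joint's range is limited). The gripper opens to 85 mm and grips with 20 to 120 N. Pads are 22 mm wide; open, the fingers measure 114 mm over their backs; the gripper's body (76 mm by 85 mm) begins 54 mm behind the grasp point. The pads swing forward as they close: fully open they stand 13 mm farther back than shut.
Start: joints at [1.144, 0.521, -0.036, 1.599, 0.021, 1.021, -0.113], TCP at [0.218, -0.586, 0.231] pointing down, gripper open.
Joint ranges: [-2.91, 2.91], [-0.3, 2.13], [-1.5, 1.42], [0.17, 2.43], [-1.26, 4.41], [0.16, 1.93], [-2.52, 2.52]. Speed limits (rad/s): [1.89, 1.89, 2.39, 2.39, 3.01, 3.01, 3.01].

INTERFACE

Orientations are given as [roll, pitch, yaw] about the fixed x, y, z axes, in that order (R = Rz(yaw) Ry(pitch) Rx(roll)).
In Python, from workcell import telemetry, vision, workorder gives the robot as it stands. The module is installed in compiled form; this text tells all that it offers.
- The arm moves only by the tool play_rows, never from a script. Its argument "deltas" is a list of rows, each a list of 7 numbers: the shift along the world's x, y, z in mm, then the turn, a rotation vector about the world's x, y, z in degrees, then the finger opening in mm, from 0 to 85.4. In form: [[x, y, z, wx, wy, wz, jaw], ...]. A call has 1 to 8 rows; each row shifts and turns the commanded pose from where the row before left it; what a row does not reach is not made up. A row lasts 1/8 s, in which the tool goes at most 62.5 mm and 10.7 degrees, less where a joint would pass 70% of its speed; a pose out of reach is approached as far as the arm can. A call with a gripper value outside its range is refused whole. The fingers move at their own pace and stop on an object; "grip_force" is the grip in N (left out, the last holds). Time passes only in rows, so rows that do not move let the fingers close. It gives the time, the measured TCP pose, the force and the opening at its end, in the units of the state.
- telemetry.observe(): the state, without advancing time (a new reading comes with each control period).
- vision.grab_frame(name): name is "scene" or "top"; returns the picture (480x640x3 uint8, red, green, blue); there is no depth.
- vision.camera_info(name): a dict with "mtx" (3x3 intrinsics, pixels), "rvec" (rotation vector, rad) and "tvec" (3), from world to camera coordinates, as OpenCV has them. Camera axes: x right, y down, z forward; pixel columns grow to the right and rows downward; lengths in m; the calibration is good to about 2 mm. A picture is of the moment at which its call begins. camera_info takes no time and is no camera call.
- workorder.job_done(): hands the job in, once; it reports no verdict.
The state is a dict: "clock": time; "qpos": joint angles; "qd": joint speeds; "joint_efforts": joint torques, N m; "position": TCP position; "tool_rot": TCP orientation; "force": force on the tool from outside, world axes, zero at the start; "moment": the same for the moment, N m; "grip_width": finger opening in m.
Only numpy, scipy, OpenCV 4.12 (cv2) and the standard library are available. Lean on these libraries where they do the work, as an engineer would, in place of code of your own. Each camera call takes 0.05 s, during which the arm holds its last target. There are 200 camera calls.

## Working session

There is one attempt and no reset: what is moved stays moved. The work goes in short steps, Python scripts to look and compute and a tool call to move; the robot and the scene stay as the last step left them, time stands still between calls to the robot, and variables do not carry over. Pictures are saved under pics/ and viewed, about 8 in all and at most 12, crops included, and the job is handed in when it is done.

Besides the shell and the picture viewer there is one more tool, called after "Call:" in YAML: its name, and indented under it one key for each argument. play_rows: Moves the arm, as the interface text tells. Its arguments: {"type":"object","properties":{"deltas":{"type":"array","items":{"type":"array","items":{"type":"number"}}},"grip_force":{"type":"number"}},"required":["deltas"]}

```bash
mkdir -p pics
cat > h.py <<'E'
import numpy as np, cv2
from workcell import telemetry, vision, workorder
def grab(n,f):
    im=vision.grab_frame(n); cv2.imwrite('pics/'+f,im[:,:,::-1]); return im
def ray(n,px,z):
    c=vision.camera_info(n); R=cv2.Rodrigues(np.array(c['rvec'],float))[0]; t=np.array(c['tvec'],float).ravel()
    o=-R.T@t; out=[]
    for p in np.atleast_2d(px):
        d=R.T@np.linalg.inv(np.array(c['mtx']))@np.array([p[0],p[1],1.]); out.append(o+d*(z-o[2])/d[2])
    return np.array(out)
def proj(n,P):
    c=vision.camera_info(n)
    return cv2.projectPoints(np.array(P,float).reshape(-1,3),np.array(c['rvec'],float),np.array(c['tvec'],float),np.array(c['mtx'],float),None)[0].reshape(-1,2)
E
python3 - <<'E'
from h import *
for n in('scene','top'):
    grab(n,n+'0.png'); c=vision.camera_info(n); R=cv2.Rodrigues(np.array(c['rvec'],float))[0]; print(n,-R.T@np.array(c['tvec']).ravel(),R[2])
print(telemetry.observe())
E
```

```text
scene [ 0.48991733 -0.58571351  1.12636252] [ 0.05241441  0.46115478 -0.88577029]
top [ 0.40896996 -0.03274921  1.13462403] [ 0.12428478  0.01246308 -0.99216831]
{'clock': 0.1, 'qpos': array([ 1.14379669,  0.52197653, -0.03633663,  1.599948  ,  0.02120314,
        1.02111819, -0.11280865]), 'qd': array([ 0.00014993, -0.00212342, -0.00026574, -0.00072515, -0.00034458,
        0.00103738,  0.00111588]), 'joint_efforts': array([ 4.32547589e-03, -9.28491640e+01,  1.98401123e+00, -3.70531726e+01,
        1.80845620e-02,  5.34281018e-03,  7.83758355e-05]), 'position': array([ 0.21816132, -0.58535661,  0.23077048]), 'tool_rot': array([-1.50180568,  1.56973135,  1.99657654]), 'force': array([0.64905598, 0.05735688, 0.72211387]), 'moment': array([-0.03790918,  0.0019319 , -0.01928048]), 'grip_width': 0.08540506836510034}
```

View pics/top0.png

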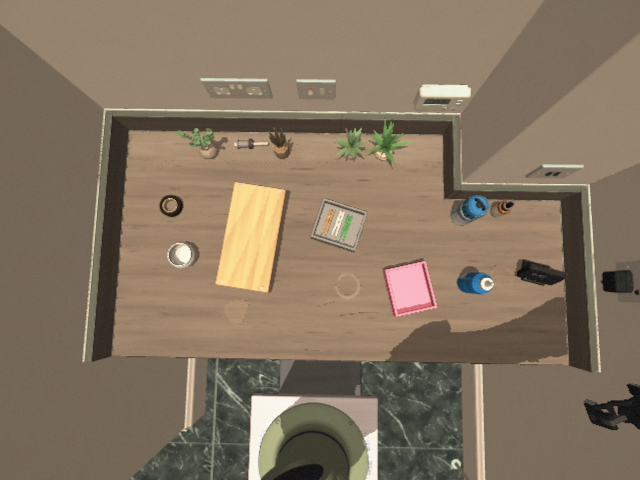

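View pics/scene0.png

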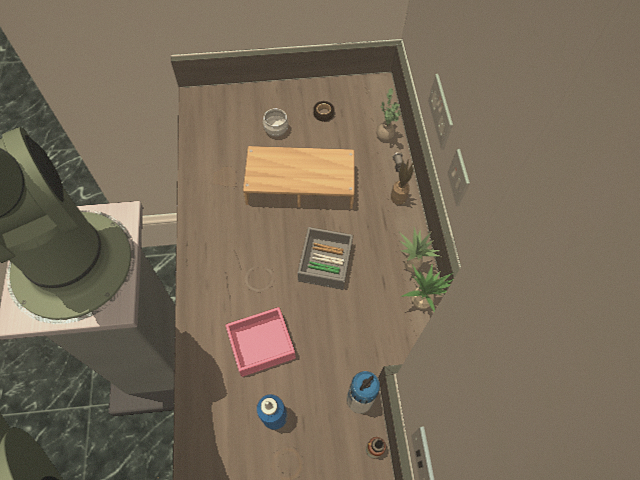

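The top view shows the grey tray with pegs at about (339,224), the pink decoy at (411,288), and the shelf at (251,237) with its mouths facing right (−y). The can and bottle are at (470,208) and (477,284), the cup at (180,254). The grey one with the three pegs is the tray meant.

```bash
cat > m.py <<'E'
from h import *
def rect(mask):
    cs,_=cv2.findContours(mask,cv2.RETR_EXTERNAL,cv2.CHAIN_APPROX_NONE); return max(cs,key=cv2.contourArea)
def fitrect(P):
    r=cv2.minAreaRect((P[:,:2]*1000).astype(np.float32)); return r
def shelf(im):
    h=cv2.cvtColor(im,cv2.COLOR_RGB2HSV); m=((h[...,0]>10)&(h[...,0]<25)&(h[...,1]>80)&(h[...,2]>165)).astype(np.uint8)
    m[:170]=0;m[300:]=0;m[:,:205]=0;m[:,300:]=0
    m=cv2.morphologyEx(m,cv2.MORPH_OPEN,np.ones((5,5)))
    c=rect(m).reshape(-1,2); return m,c,fitrect(ray('top',c+0.0,0.068))
def tray(im,win):
    h=cv2.cvtColor(im,cv2.COLOR_RGB2HSV); m=((h[...,1]<45)&(h[...,2]>50)).astype(np.uint8)
    k=np.zeros_like(m); x0,y0,x1,y1=win; k[y0:y1,x0:x1]=1; m*=k
    m=cv2.morphologyEx(m,cv2.MORPH_CLOSE,np.ones((3,3))); 
    c=rect(m).reshape(-1,2); return m,c,fitrect(ray('top',c+0.0,0.045))
E
python3 - <<'E'
from m import *
im=vision.grab_frame('top')
ms,cs,rs=shelf(im); mt,ct,rt=tray(im,(300,190,380,260))
print('shelf',rs,cv2.boxPoints(rs)); print('tray',rt,cv2.boxPoints(rt))
o=im[:,:,::-1].copy()
for c in(cs,ct): cv2.drawContours(o,[c.reshape(-1,1,2)],-1,(255,0,255),1)
for P,z in((cv2.boxPoints(rs),68),(cv2.boxPoints(rt),45)):
    for p in proj('top',np.c_[P,np.full(4,z)]/1000): print(p)
cv2.imwrite('pics/c.png',cv2.resize(o[170:310,200:400],None,fx=4,fy=4,interpolation=0))
for n,p in dict(can=(470,212),bottle=(472,284),cup=(180,256)).items(): print(n,ray('top',[p],0.03))
h=cv2.cvtColor(im,cv2.COLOR_RGB2HSV);m=((h[...,0]>160)&(h[...,1]>80)).astype(np.uint8);m[:,:370]=0;m[:,450:]=0;m[:240]=0
print('pink',cv2.boxPoints(fitrect(ray('top',rect(m).reshape(-1,2)+0.,.045))))
E
```

```text
shelf ((545.8399658203125, 164.87062072753906), (133.8555145263672, 263.6203308105469), 82.03910827636719) [[406.03076  116.843185]
 [667.1106    80.332535]
 [685.6492   212.89806 ]
 [424.56934  249.4087  ]]
tray ((563.6085205078125, -33.93244171142578), (90.8792724609375, 82.99263000488281), 6.911846160888672) [[513.5054      1.7939978]
 [523.4929    -80.59548  ]
 [613.7117    -69.65888  ]
 [603.7241     12.730598 ]]
[267.47830069 293.22582732]
[285.43309479 189.0879864 ]
[233.30137451 181.15432591]
[213.84541556 284.66623739]
[315.64010452 251.15971972]
[348.30666704 247.75987033]
[344.39374546 212.54361813]
[312.0616705  215.90174599]
can [[ 0.62299126 -0.39415524  0.03      ]]
bottle [[ 0.43810965 -0.39470306  0.03      ]]
cup [[0.49673409 0.35013748 0.03      ]]
pink [[ 354.12476 -194.45891]
 [ 379.58704 -301.2599 ]
 [ 495.1831  -273.7008 ]
 [ 469.72083 -166.89981]]
```

View pics/c.png

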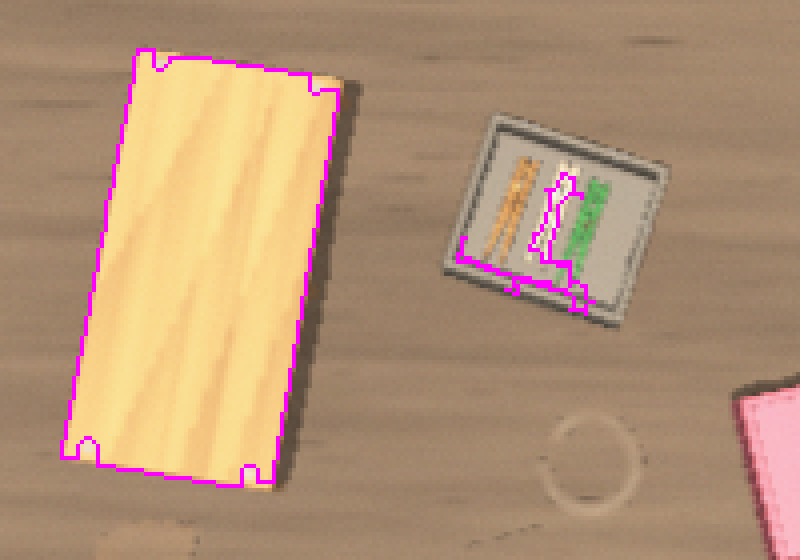

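Shelf outline is good: front edge from (267,293) to (285,189) px. The tray mask missed the rim, so I'm improving it with a better colour measure.

```bash
cat >> m.py <<'E'
def tray2(im,win):
    x0,y0,x1,y1=win; f=cv2.GaussianBlur(im,(0,0),0.6).astype(int); d=f[...,0]-f[...,2]
    m=np.zeros(d.shape,np.uint8); m[y0:y1,x0:x1]=(d[y0:y1,x0:x1]<28)
    m=cv2.morphologyEx(m,cv2.MORPH_OPEN,np.ones((2,2)))
    c=rect(m).reshape(-1,2); 
    return d,c,fitrect(ray('top',c+0.0,0.045))
E
python3 - <<'E'
from m import *
from scipy.spatial.transform import Rotation as Ro
im=vision.grab_frame('top')
d,c,r=tray2(im,(300,190,380,260)); print(r,cv2.boxPoints(r)); print(d[225,300:380:2], d[150:153,330])
print(cv2.boxPoints(cv2.minAreaRect(c)))
P=ray('top',np.array([(323.75,198.75),(367,211.25),(354.5,251.25),(311.25,237.5)]),.045); print('hand',P.mean(0),P)
e=P[1]-P[0]+P[2]-P[3]; print(np.degrees(np.arctan2(e[1],e[0])),np.linalg.norm(e)/2)
s=telemetry.observe(); print(Ro.from_euler('xyz',s['tool_rot']).as_matrix())
E
```

```text
((573.771240234375, -75.18018341064453), (15.871853828430176, 66.53675842285156), 70.84626770019531) [[539.7407  -71.7613 ]
 [602.5941  -93.59228]
 [607.80176 -78.59907]
 [544.94836 -56.76809]]
[ 48  47  48  47  48  48  46  34  25  32  37  38  96  95 110  43  37  43
  37  30  40  36  13  23  24  36  36  36  35  35  31  32  50  55  54  54
  53  54  54  54] [55 54 54]
[[339.02188 239.18976]
 [347.86862 214.8613 ]
 [353.72995 216.99268]
 [344.8832  241.32114]]
hand [ 0.58244651 -0.05657605  0.045     ] [[ 0.64881598 -0.0163205   0.045     ]
 [ 0.61796175 -0.1272979   0.045     ]
 [ 0.51489393 -0.09631146  0.045     ]
 [ 0.54811437  0.01362565  0.045     ]]
-106.17442209457128 0.11500954743519404
[[-3.41342600e-04  3.49334330e-01 -9.36998084e-01]
 [ 6.85395526e-04 -9.36997837e-01 -3.49334488e-01]
 [-9.99999707e-01 -7.61457037e-04  8.04050907e-05]]
```

Grey tray: centre about (0.582, −0.057), 8° off the shelf axis. The shelf yaw is 82°, with mouths at about (0.472, 0.108) left and (0.601, 0.090) right. Plan: grip the outer end wall, slide the tray in flat and feel for a stop, then finish by pushing with shut fingers.

Call:
play_rows:
  deltas:
    - [22,30,0,0,0,-2.3,85]
    - [22,30,0,0,0,-2.3,85]
    - [22,30,0,0,0,-2.3,85]
    - [22,30,0,0,0,-2.3,85]
    - [22,30,0,0,0,-2.3,70]
    - [22,30,0,0,0,-2.3,60]
    - [22,30,0,0,0,-2.3,50]
    - [22,30,0,0,0,-2.3,50]
  grip_force: 25

```text
clock: 1.2
position: [0.3948, -0.3446, 0.2313]
tool_rot: [-0.374, 1.571, 2.802]
force: [-0.1, -0.5, 0.3]
grip_width: 0.0503
```

Call:
play_rows:
  deltas:
    - [22,30,0,0,0,-2.3,50]
    - [22,30,0,0,0,-2.3,50]
    - [22,30,0,0,0,-2.3,50]
    - [22,30,0,0,0,-2.3,50]
    - [22,30,0,0,0,-2.3,50]
    - [22,30,0,0,0,-2.3,50]
    - [20,30,0,0,0,-2.3,50]
    - [18,24,0,0,0,-2.3,50]

```text
clock: 2.2
position: [0.5649, -0.1102, 0.2312]
tool_rot: [-0.6, 1.571, 2.255]
force: [-0.3, -0.7, -0.6]
grip_width: 0.0498
```

Call:
play_rows:
  deltas:
    - [0,0,-30,0,0,0,50]
    - [0,0,-40,0,0,0,50]
    - [0,0,-30,0,0,0,50]
    - [0,0,0,0,0,0,50]

```text
clock: 2.7
position: [0.5631, -0.1114, 0.1296]
tool_rot: [0.155, 1.567, 3.011]
force: [0.1, 0.4, 0.0]
grip_width: 0.05
```

Run:
```python
from h import *
s=telemetry.observe();print(s['position'],s['tool_rot'],s['force'],s['grip_width'],s['qpos'])
a=vision.grab_frame('scene')[:,:,::-1];b=vision.grab_frame('top')[:,:,::-1]
cv2.imwrite('pics/d.png',np.hstack([cv2.resize(a[140:320,220:380],(400,450)),cv2.resize(b[160:310,250:383],(400,450))]))
```

```text
[ 0.56309698 -0.11140946  0.12963357] [0.15503901 1.56710317 3.01133499] [0.1001005  0.39289851 0.01492215] 0.05004031722555307 [ 0.12660866  0.57043184 -0.04832188  1.82151789  0.03786334  0.75422217
 -1.79786166]
```

View pics/d.png

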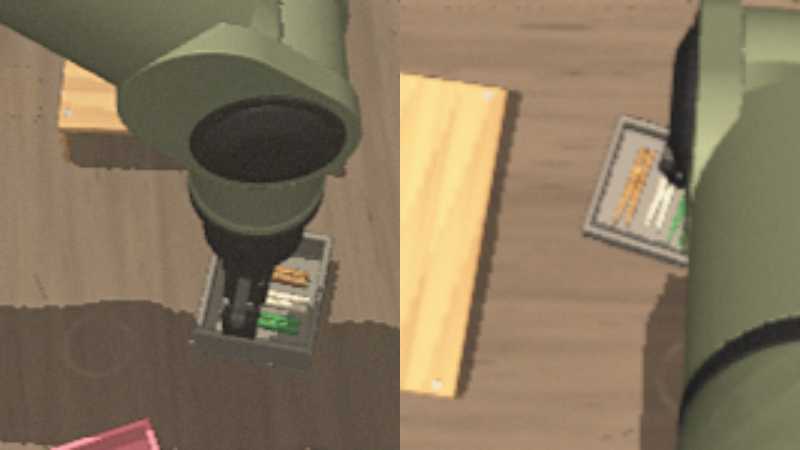

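Call:
play_rows:
  deltas:
    - [1,0,-36,0,0,0,50]
    - [1,0,-36,0,0,0,50]
    - [0,0,-24,0,0,0,50]
    - [0,0,-10,0,0,0,50]
    - [0,0,0,0,0,0,50]

```text
clock: 3.42
position: [0.5668, -0.1117, 0.0261]
tool_rot: [-2.978, 1.57, -0.122]
force: [0.5, -0.2, 0.7]
grip_width: 0.0499
```

Call:
play_rows:
  deltas:
    - [0,0,0,0,0,0,30]
    - [0,0,0,0,0,0,20]
    - [0,0,0,0,0,0,10]
    - [0,0,0,0,0,0,5]
    - [0,0,0,0,0,0,0]
    - [0,0,0,0,0,0,0]
    - [0,0,0,0,0,0,0]

```text
clock: 4.3
position: [0.5665, -0.1115, 0.0256]
tool_rot: [-2.598, 1.57, 0.258]
force: [-0.7, 2.3, 6.5]
grip_width: 0.0032
```

Run:
```python
from h import *
from scipy.spatial.transform import Rotation as Ro
s=telemetry.observe();print(s['position'],s['force'],s['moment'],s['grip_width'])
print(Ro.from_euler('xyz',s['tool_rot']).as_matrix().round(3))
```

```text
[ 0.56650878 -0.11153952  0.02555408] [-0.65141737  2.34579903  6.45393389] [ 0.31761204  0.06459299 -0.13422857] 0.003188875872458091
[[ 0.    -0.282 -0.959]
 [ 0.    -0.959  0.282]
 [-1.    -0.    -0.   ]]
```

Call:
play_rows:
  deltas:
    - [1,4,0,0,0,0.5,0]
    - [1,4,0,0,0,0.5,0]
    - [1,4,0,0,0,0.5,0]
    - [1,4,0,0,0,0.5,0]
    - [1,4,0,0,0,0.5,0]
    - [1,4,0,0,0,0.5,0]
    - [1,4,0,0,0,0.5,0]
    - [1,4,0,0,0,0.5,0]
  grip_force: 30

```text
clock: 5.3
position: [0.5743, -0.0811, 0.0256]
tool_rot: [1.955, 1.569, -1.404]
force: [-0.5, -7.4, 5.7]
grip_width: 0.0034
```

Call:
play_rows:
  deltas:
    - [1,5,0,0,0,0.5,0]
    - [1,5,0,0,0,0.5,0]
    - [1,5,0,0,0,0.5,0]
    - [1,5,0,0,0,0.5,0]
    - [1,5,0,0,0,0.6,0]
    - [1,5,0,0,0,0.6,0]
    - [1,4,0,0,0,0.6,0]
    - [1,3,0,0,0,0.6,0]

```text
clock: 6.3
position: [0.5824, -0.0441, 0.0256]
tool_rot: [1.847, 1.569, -1.435]
force: [-0.1, -7.9, 6.3]
grip_width: 0.0034
```

Run:
```python
from h import *
from scipy.spatial.transform import Rotation as Ro
s=telemetry.observe();print(s['position'],s['force'],s['moment'],s['grip_width'])
print(Ro.from_euler('xyz',s['tool_rot']).as_matrix().round(3)[:,1])
a=vision.grab_frame('scene')[:,:,::-1].copy();b=vision.grab_frame('top')[:,:,::-1].copy()
k=5
def crop(im,n,x0,y0,w,h,k):
    o=cv2.resize(im[y0:y0+h,x0:x0+w],None,fx=k,fy=k,interpolation=cv2.INTER_CUBIC)
    F=np.array([536.7,99.5]);ax=np.array([.1385,.990]);ay=np.array([-.990,.1385])
    for yy in(-4,-65,-126):
        L=[np.r_[(F+yy*ay+t*ax)/1000,.045] for t in(-130,0)]
        p=((proj(n,L)-[x0,y0]+.5)*k-.5).astype(int); cv2.line(o,tuple(map(int,p[0])),tuple(map(int,p[1])),(0,0,255),1)
    return o
cv2.imwrite('pics/e.png',np.hstack([crop(a,'scene',270,180,100,110,4),crop(b,'top',260,170,100,110,4)]))
```

```text
[ 0.58235347 -0.04407344  0.02558376] [-0.12070104 -7.92605452  6.26580628] [-1.60930466  0.19019227 -0.05314765] 0.003427633042088968
[-0.139 -0.99   0.002]
```

View pics/e.png

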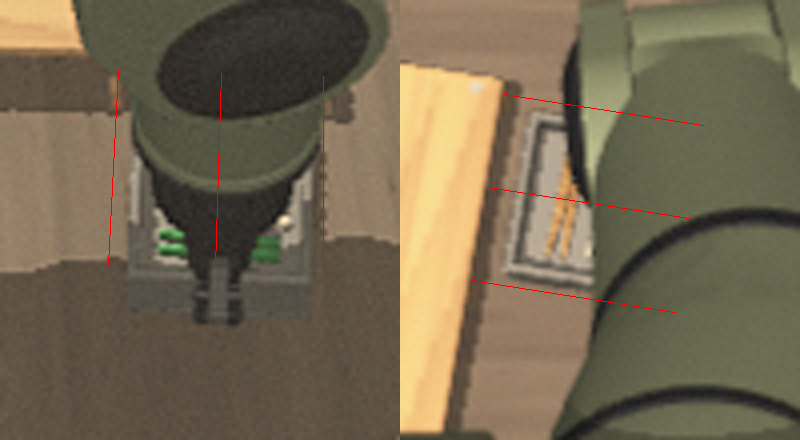

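The tray is aligned and centred on the right bay: rim between the bay lines in both views, within about 2 mm. Entering the right bay now. The tin, if there, would stop it after about 73 mm.

Call:
play_rows:
  deltas:
    - [0.5,4,0,0,0,0,0]
    - [0.6,4,0,0,0,0,0]
    - [0.5,4,0,0,0,0,0]
    - [0.6,4,0,0,0,0,0]
    - [0.5,4,0,0,0,0,0]
    - [0.6,4,0,0,0,0,0]
    - [0.5,4,0,0,0,0,0]
    - [0.6,4,0,0,0,0,0]

```text
clock: 7.4
position: [0.5867, -0.0123, 0.0256]
tool_rot: [1.764, 1.569, -1.518]
force: [-1.2, -8.3, 7.0]
grip_width: 0.0035
```

Call:
play_rows:
  deltas:
    - [0.5,4,0,0,0,0,0]
    - [0.6,4,0,0,0,0,0]
    - [0.5,4,0,0,0,0,0]
    - [0.6,4,0,0,0,0,0]
    - [0.5,4,0,0,0,0,0]
    - [0.6,4,0,0,0,0,0]
    - [0.5,4,0,0,0,0,0]
    - [0.6,4,0,0,0,0,0]

```text
clock: 8.4
position: [0.5911, 0.0197, 0.0255]
tool_rot: [1.678, 1.569, -1.604]
force: [-1.8, -8.8, 6.9]
grip_width: 0.0034
```

Call:
play_rows:
  deltas:
    - [0.3,2,0,0,0,0,0]
    - [0.3,2,0,0,0,0,0]
    - [0.3,2,0,0,0,0,0]
    - [0.2,2,0,0,0,0,0]

```text
clock: 8.9
position: [0.5922, 0.0271, 0.0256]
tool_rot: [1.641, 1.569, -1.641]
force: [-0.5, -11.1, 7.6]
grip_width: 0.0033
```

Call:
play_rows:
  deltas:
    - [0.3,2,0,0,0,0,0]
    - [0.3,2,0,0,0,0,0]

```text
clock: 9.15
position: [0.5926, 0.0301, 0.0255]
tool_rot: [1.528, 1.567, -1.755]
force: [-4.0, -20.9, 10.1]
grip_width: 0.003
```

Hard stop: the force rises to 21 N with about 63 mm still sticking out, just where the tin should be. The tin is in the right bay, so I'm drawing the tray out and going to the left bay.

Call:
play_rows:
  deltas:
    - [-0.7,-5,0,0,0,0,0]
    - [-0.7,-5,0,0,0,0,0]
    - [-0.7,-5,0,0,0,0,0]
    - [-0.7,-5,0,0,0,0,0]
    - [-0.7,-5,0,0,0,0,0]
    - [-0.7,-5,0,0,0,0,0]
    - [-0.7,-5,0,0,0,0,0]
    - [-0.7,-5,0,0,0,0,0]
  grip_force: 60

```text
clock: 10.15
position: [0.5878, -0.0055, 0.0257]
tool_rot: [-2.197, 1.569, 0.807]
force: [0.7, 6.3, 5.8]
grip_width: 0.0027
```

Call:
play_rows:
  deltas:
    - [-0.7,-5,0,0,0,0,0]
    - [-0.7,-5,0,0,0,0,0]
    - [-0.7,-5,0,0,0,0,0]
    - [-0.7,-5,0,0,0,0,0]
    - [-0.7,-5,0,0,0,0,0]
    - [-0.7,-5,0,0,0,0,0]
    - [-0.7,-5,0,0,0,0,0]
    - [-0.7,-5,0,0,0,0,0]

```text
clock: 11.15
position: [0.5822, -0.0454, 0.0256]
tool_rot: [-2.18, 1.569, 0.824]
force: [1.5, 7.0, 5.2]
grip_width: 0.0028
```

Run:
```python
from h import *
from scipy.spatial.transform import Rotation as Ro
s=telemetry.observe();print(s['position'],s['force'],s['moment'],s['grip_width'])
print(Ro.from_euler('xyz',s['tool_rot']).as_matrix().round(3))
p=s['position'][:2]*1000
F=np.array([536.7,99.5]);ax=np.array([.1385,.990]);ay=np.array([-.990,.1385])
g=F+65*ay-136*ax; print('to left pre-entry',g-p)
```

```text
[ 0.58217956 -0.04544088  0.02564504] [1.53413317 6.95338179 5.20085091] [ 1.48782213 -0.20080759  0.03753781] 0.002839337246418076
[[ 0.001 -0.137 -0.991]
 [ 0.001 -0.991  0.137]
 [-1.    -0.001 -0.001]]
to left pre-entry [-128.66555707   19.30338225]
```

Call:
play_rows:
  deltas:
    - [-4,0.6,0,0,0,0,0]
    - [-4,0.6,0,0,0,0,0]
    - [-4,0.6,0,0,0,0,0]
    - [-4,0.6,0,0,0,0,0]
    - [-4,0.6,0,0,0,0,0]
    - [-4,0.6,0,0,0,0,0]
    - [-4,0.6,0,0,0,0,0]
    - [-4,0.6,0,0,0,0,0]

```text
clock: 12.15
position: [0.5503, -0.042, 0.0256]
tool_rot: [-3.095, 1.569, -0.093]
force: [4.9, -0.4, 2.8]
grip_width: 0.0028
```

Call:
play_rows:
  deltas:
    - [-4,0.6,0,0,0,0,0]
    - [-4,0.6,0,0,0,0,0]
    - [-4,0.6,0,0,0,0,0]
    - [-4,0.6,0,0,0,0,0]
    - [-4,0.6,0,0,0,0,0]
    - [-4,0.6,0,0,0,0,0]
    - [-4,0.6,0,0,0,0,0]
    - [-4,0.6,0,0,0,0,0]

```text
clock: 13.15
position: [0.5183, -0.0372, 0.0256]
tool_rot: [-3.079, 1.569, -0.077]
force: [5.0, -0.3, 3.4]
grip_width: 0.0021
```

Call:
play_rows:
  deltas:
    - [-4,0.6,0,0,0,0,0]
    - [-4,0.6,0,0,0,0,0]
    - [-4,0.6,0,0,0,0,0]
    - [-4,0.6,0,0,0,0,0]
    - [-4,0.6,0,0,0,0,0]
    - [-4,0.6,0,0,0,0,0]
    - [-4,0.6,0,0,0,0,0]
    - [-4,0.6,0,0,0,0,0]

```text
clock: 14.15
position: [0.4864, -0.0324, 0.0256]
tool_rot: [-3.053, 1.569, -0.051]
force: [4.4, -0.7, 3.2]
grip_width: 0.0023
```

Call:
play_rows:
  deltas:
    - [-4,0.6,0,0,0,0,0]
    - [-4,0.6,0,0,0,0,0]
    - [-4,0.6,0,0,0,0,0]
    - [-4,0.6,0,0,0,0,0]
    - [-4,0.6,0,0,0,0,0]
    - [-4,0.6,0,0,0,0,0]
    - [-4,0.6,0,0,0,0,0]
    - [0,0,0,0,0,0,0]

```text
clock: 15.15
position: [0.4579, -0.0281, 0.0256]
tool_rot: [-3.066, 1.57, -0.064]
force: [2.0, 0.1, 9.2]
grip_width: 0.0029
```

Run:
```python
from h import *
from scipy.spatial.transform import Rotation as Ro
s=telemetry.observe();print(s['position'],s['force'],s['moment'],s['grip_width'])
print(Ro.from_euler('xyz',s['tool_rot']).as_matrix().round(3)[:,1])
a=vision.grab_frame('scene')[:,:,::-1].copy();b=vision.grab_frame('top')[:,:,::-1].copy()
F=np.array([536.7,99.5]);ax=np.array([.1385,.990]);ay=np.array([-.990,.1385])
print(F+65*ay-136*ax-s['position'][:2]*1000)
def crop(im,n,x0,y0,w,h,k):
    o=cv2.resize(im[y0:y0+h,x0:x0+w],None,fx=k,fy=k,interpolation=cv2.INTER_CUBIC)
    for yy in(4,65,126):
        L=[np.r_[(F+yy*ay+t*ax)/1000,.045] for t in(-130,0)]
        p=((proj(n,L)-[x0,y0]+.5)*k-.5).astype(int); cv2.line(o,tuple(map(int,p[0])),tuple(map(int,p[1])),(0,0,255),1)
    return o
cv2.imwrite('pics/f.png',np.hstack([crop(a,'scene',220,170,100,110,4),crop(b,'top',250,220,100,110,4)]))
```

```text
[ 0.45790889 -0.02806235  0.02559304] [1.97464592 0.0920835  9.15435619] [ 0.04828079 -0.34826621 -0.27047236] 0.0028589274101716595
[-0.139 -0.99  -0.   ]
[-4.39489495  1.92485153]
```

View pics/f.png

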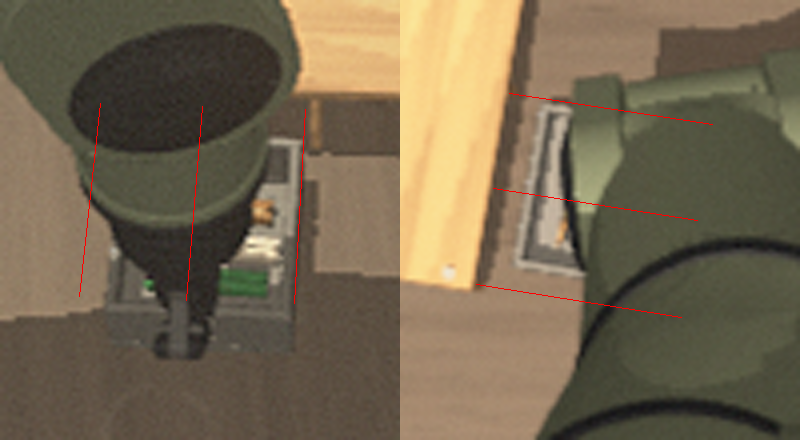

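Tray is about 6–7 mm to the +x side of the left bay's line and lagging about 1°. Correcting, then entering.

Call:
play_rows:
  deltas:
    - [-3,0.5,0,0,0,0.4,0]
    - [-3,0.5,0,0,0,0.4,0]
    - [-0.5,0,0,0,0,0,0]
    - [0.5,4,0,0,0,0,0]
    - [0.6,4,0,0,0,0,0]
    - [0.5,4,0,0,0,0,0]

```text
clock: 16.0
position: [0.4523, -0.0168, 0.0256]
tool_rot: [1.352, 1.569, -1.916]
force: [-1.4, -14.1, 13.8]
grip_width: 0.0026
```

Run:
```python
from h import *
s=telemetry.observe();print(s['position'],s['force'],s['moment'],s['grip_width'])
b=vision.grab_frame('top')[:,:,::-1].copy()
F=np.array([536.7,99.5]);ax=np.array([.1385,.990]);ay=np.array([-.990,.1385])
def crop(im,n,x0,y0,w,h,k):
    o=cv2.resize(im[y0:y0+h,x0:x0+w],None,fx=k,fy=k,interpolation=cv2.INTER_CUBIC)
    for yy in(4,65,126):
        L=[np.r_[(F+yy*ay+t*ax)/1000,.045] for t in(-130,0)]
        p=((proj(n,L)-[x0,y0]+.5)*k-.5).astype(int); cv2.line(o,tuple(map(int,p[0])),tuple(map(int,p[1])),(0,0,255),1)
    return o
cv2.imwrite('pics/g.png',crop(b,'top',255,235,70,70,8))
```

```text
[ 0.45225013 -0.01680251  0.02557616] [ -1.39708855 -14.06525808  13.84331012] [-2.77806835  0.25327434  0.01958886] 0.0026144248025824447
```

View pics/g.png

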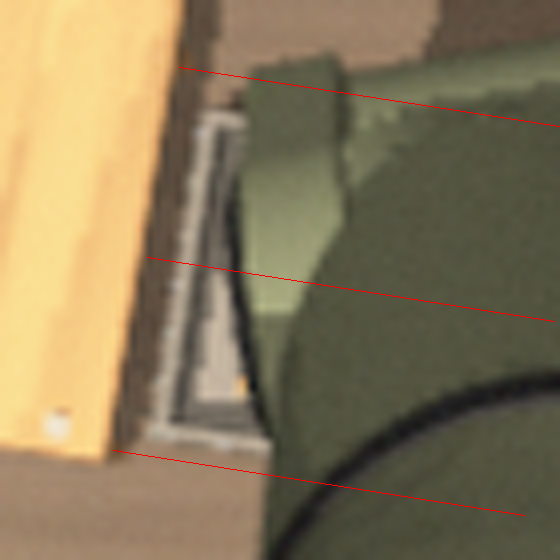

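Call:
play_rows:
  deltas:
    - [1.5,2,0,0,0,-0.3,0]
    - [1.5,2,0,0,0,-0.3,0]
    - [0.5,4,0,0,0,0,0]
    - [0.6,4,0,0,0,0,0]
    - [0.5,4,0,0,0,0,0]
    - [0.6,4,0,0,0,0,0]
    - [0.5,4,0,0,0,0,0]
  grip_force: 40

```text
clock: 16.92
position: [0.4578, 0.007, 0.0256]
tool_rot: [1.236, 1.568, -2.043]
force: [-1.4, -13.2, 15.9]
grip_width: 0.0026
```

Call:
play_rows:
  deltas:
    - [0.5,4,0,0,0,0,0]
    - [0.6,4,0,0,0,0,0]
    - [0.5,4,0,0,0,0,0]
    - [0.6,4,0,0,0,0,0]
    - [0.5,4,0,0,0,0,0]

```text
clock: 17.55
position: [0.4605, 0.0269, 0.0256]
tool_rot: [1.243, 1.568, -2.036]
force: [-2.3, -14.3, 17.3]
grip_width: 0.0026
```

Run:
```python
from h import *
s=telemetry.observe();p=s['position'][:2]*1000
F=np.array([536.7,99.5]);ax=np.array([.1385,.990]);ay=np.array([-.990,.1385])
print(p,s['force'],s['moment'],'out',(F-p)@ax+2,'lat',(p-F)@ay-65)
```

```text
[460.48409094  26.85741009] [ -2.26214254 -14.31757996  17.25143119] [-2.99253742  0.33729808 -0.03432814] out 84.47206741555404 lat 0.3927512689665491
```

Call:
play_rows:
  deltas:
    - [0.5,4,0,0,0,0,0]
    - [0.6,4,0,0,0,0,0]
    - [0.5,4,0,0,0,0,0]
    - [0.6,4,0,0,0,0,0]
    - [0.5,4,0,0,0,0,0]
    - [0.6,4,0,0,0,0,0]

```text
clock: 18.3
position: [0.4637, 0.0507, 0.0256]
tool_rot: [1.23, 1.568, -2.049]
force: [-1.7, -15.4, 17.1]
grip_width: 0.0025
```

Call:
play_rows:
  deltas:
    - [0.5,4,0,0,0,0,0]
    - [0.6,4,0,0,0,0,0]
    - [0.5,4,0,0,0,0,0]
    - [0.6,4,0,0,0,0,0]
    - [0,0,0,0,0,0,0]

```text
clock: 18.92
position: [0.466, 0.0671, 0.0256]
tool_rot: [1.217, 1.568, -2.061]
force: [-1.6, -11.8, 15.8]
grip_width: 0.0023
```

Run:
```python
from h import *
s=telemetry.observe();p=s['position'][:2]*1000
F=np.array([536.7,99.5]);ax=np.array([.1385,.990]);ay=np.array([-.990,.1385])
print(p,s['force'],s['moment'],'out',(F-p)@ax+2,'lat',(p-F)@ay-65)
```

```text
[466.03816228  67.14900121] [ -1.59943042 -11.80990699  15.76905214] [-2.32426766  0.4409245   0.01583138] out 43.81415332623673 lat 0.47460601463005503
```

Passed the tin depth with no rise in force; about 44 mm out and centred. Releasing, backing off, and turning the gripper 90° for a two-finger push on the end wall.

Call:
play_rows:
  deltas:
    - [0,0,0,0,0,0,8]
    - [0,0,0,0,0,0,16]
    - [0,0,0,0,0,0,18]
    - [0,0,0,0,0,0,18]
    - [0,0,15,0,0,0,18]
    - [0,0,30,0,0,0,18]
    - [0,0,30,0,0,0,18]
    - [0,-10,0,0,0,0,18]

```text
clock: 19.92
position: [0.4678, 0.0595, 0.1029]
tool_rot: [-2.727, 1.567, 0.28]
force: [0.1, -0.4, -0.3]
grip_width: 0.0178
```

Call:
play_rows:
  deltas:
    - [-2,-16,0,0,0,10,30]
    - [-2,-16,0,0,0,10,40]
    - [-2,-16,0,0,0,10,50]
    - [-1,-2,0,0,0,10,50]
    - [0,0,0,0,0,10,50]
    - [0,0,0,0,0,10,50]
    - [0,0,0,0,0,10,50]
    - [0,0,0,0,0,10,50]

```text
clock: 20.92
position: [0.4593, 0.0085, 0.1003]
tool_rot: [-0.587, 1.57, -2.462]
force: [-0.1, -0.7, -0.5]
grip_width: 0.0502
```

Call:
play_rows:
  deltas:
    - [0,0,0,0,0,10,50]
    - [0,0,0,0,0,0,50]
    - [0,0,0,0,0,0,50]

```text
clock: 21.3
position: [0.4595, 0.0087, 0.1003]
tool_rot: [-1.013, 1.571, -2.724]
force: [0.6, -0.1, 0.1]
grip_width: 0.0496
```

Run:
```python
from h import *
from scipy.spatial.transform import Rotation as Ro
s=telemetry.observe();p=s['position'][:2]*1000
F=np.array([536.7,99.5]);ax=np.array([.1385,.990]);ay=np.array([-.990,.1385])
print(s['position'],s['force'],s['grip_width'],'out',(F-p)@ax,'lat',(p-F)@ay-65)
y=Ro.from_euler('xyz',s['tool_rot']).as_matrix()[:,1];print(y,y[:2]@ax)
a=vision.grab_frame('scene')[:,:,::-1].copy();b=vision.grab_frame('top')[:,:,::-1].copy()
cv2.imwrite('pics/i.png',np.hstack([cv2.resize(a[170:280,220:320],None,fx=4,fy=4),cv2.resize(b[220:330,240:340],None,fx=4,fy=4)]))
```

```text
[0.45945806 0.00867206 0.1002679 ] [ 0.56192343 -0.08333136  0.11315742] 0.049611208501972696 out 100.61767128662244 lat -1.1101474800291342
[ 9.90229130e-01 -1.39449739e-01 -1.98822705e-04] -0.0009085070795390464
```

View pics/i.png

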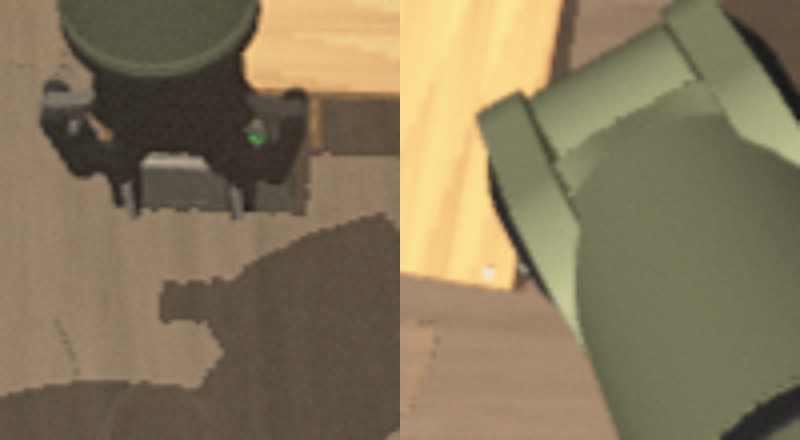

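Call:
play_rows:
  deltas:
    - [0,0,-30,0,0,0,50]
    - [0,0,-30,0,0,0,50]
    - [-1,0,-20,0,0,0,50]
    - [0,0,-6,0,0,0,50]
    - [1.4,10,0,0,0,0,50]
    - [1.4,10,0,0,0,0,50]
    - [1.4,10,0,0,0,0,50]

```text
clock: 22.28
position: [0.4633, 0.04, 0.0149]
tool_rot: [1.966, 1.57, 0.26]
force: [-0.1, -0.3, -0.1]
grip_width: 0.05
```

Call:
play_rows:
  deltas:
    - [0.5,4,0,0,0,0,50]
    - [0.6,4,0,0,0,0,50]
    - [0.5,4,0,0,0,0,50]
    - [0.6,4,0,0,0,0,50]
    - [0.5,4,0,0,0,0,50]
    - [0.6,4,0,0,0,0,50]

```text
clock: 23.02
position: [0.4659, 0.0622, 0.0143]
tool_rot: [-0.343, 1.569, -2.051]
force: [-0.5, -5.6, 2.7]
grip_width: 0.0501
```

Call:
play_rows:
  deltas:
    - [0.5,4,0,0,0,0,50]
    - [0.6,4,0,0,0,0,50]
    - [0.5,4,0,0,0,0,50]
    - [0.6,4,0,0,0,0,50]

```text
clock: 23.52
position: [0.4681, 0.0782, 0.0143]
tool_rot: [-0.333, 1.569, -2.04]
force: [-0.6, -6.1, 3.2]
grip_width: 0.0498
```

```bash
cat > st.py <<'E'
from h import *
s=telemetry.observe();p=s['position'][:2]*1000
F=np.array([536.7,99.5]);ax=np.array([.1385,.990]);ay=np.array([-.990,.1385])
print(s['position'],s['force'],s['moment'],s['grip_width'],'out',(F-p)@ax,'lat',(p-F)@ay-65)
E
python3 st.py
```

```text
[0.46806556 0.07819857 0.01428454] [-0.63309308 -6.11258497  3.22221447] [-1.20095757  0.16037758  0.03742704] 0.04979069570389493 out 30.594283442866157 lat -0.0021558513322759154
```

Call:
play_rows:
  deltas:
    - [0.4,3,0,0,0,0,50]
    - [0.4,3,0,0,0,0,50]
    - [0.4,3,0,0,0,0,50]
    - [0.4,3,0,0,0,0,50]

```text
clock: 24.02
position: [0.4696, 0.0901, 0.0143]
tool_rot: [-0.34, 1.569, -2.047]
force: [-0.5, -6.0, 3.9]
grip_width: 0.0502
```

Call:
play_rows:
  deltas:
    - [0.2,1.5,0,0,0,0,50]
    - [0.2,1.5,0,0,0,0,50]

```text
clock: 24.28
position: [0.4701, 0.0931, 0.0143]
tool_rot: [-0.295, 1.569, -2.002]
force: [-0.2, -5.5, 3.7]
grip_width: 0.0501
```

Call:
play_rows:
  deltas:
    - [0.2,1.5,0,0,0,0,50]

```text
clock: 24.4
position: [0.4702, 0.0945, 0.0143]
tool_rot: [-0.335, 1.569, -2.043]
force: [-0.9, -7.3, 3.7]
grip_width: 0.0505
```

Call:
play_rows:
  deltas:
    - [0.2,1.5,0,0,0,0,50]

```text
clock: 24.52
position: [0.4702, 0.0948, 0.0142]
tool_rot: [-0.293, 1.567, -2.001]
force: [-2.2, -18.7, 9.8]
grip_width: 0.0499
```

```bash
python3 st.py
```

```text
[0.47022192 0.09481177 0.01424577] [ -2.15161993 -18.73312227   9.78251123] [-3.31559579  0.22364493 -0.30557441] 0.0499360362976263 out 13.84855766595544 lat 0.1639752781815247
```

Resistance rose to 19 N near home. Backing off to look.

Call:
play_rows:
  deltas:
    - [-1.4,-10,0,0,0,0,50]
    - [-4,-30,0,0,0,0,50]
    - [-5,-40,10,0,0,0,50]
    - [-5,-40,40,0,0,0,50]
    - [-3,-40,30,0,0,0,50]
    - [0,0,0,0,0,0,50]

```text
clock: 25.28
position: [0.4527, -0.0668, 0.0959]
tool_rot: [1.253, 1.568, -0.459]
force: [-0.4, 0.1, -0.2]
grip_width: 0.0502
```

Run:
```python
exec(open('st.py').read())
a=vision.grab_frame('scene')[:,:,::-1].copy();b=vision.grab_frame('top')[:,:,::-1].copy()
cv2.imwrite('pics/j.png',np.hstack([cv2.resize(a[140:220,235:315],None,fx=5,fy=5,interpolation=2),cv2.resize(b[225:305,225:305],None,fx=5,fy=5,interpolation=2)]))
# expected pixels of front edge & flush tray end line bottom
L=lambda t,y,z:proj('scene',[np.r_[(F+y*ay+t*ax)/1000,z]])[0]
for t in(-7,-3,2): print(t,[((L(t,y,.045)-[235,140]+.5)*5).round() for y in(18,112)],[((L(t,y,0)-[235,140]+.5)*5).round() for y in(18,112)])
print('board',[((L(0,y,.068)-[235,140]+.5)*5).round() for y in(0,131)])
```

```text
[ 0.45265186 -0.06675776  0.09593588] [-0.35464185  0.06163208 -0.21052317] [ 0.09124033  0.01878977 -0.01528343] 0.05019973129744773 out 176.23585027920245 lat -4.819037776814511
-7 [array([277., 299.]), array([ 80., 293.])] [array([280., 348.]), array([ 88., 342.])]
-3 [array([277., 292.]), array([ 80., 286.])] [array([280., 341.]), array([ 89., 335.])]
2 [array([278., 283.]), array([ 81., 277.])] [array([281., 333.]), array([ 90., 326.])]
board [array([315., 262.]), array([ 36., 253.])]
```

View pics/j.png

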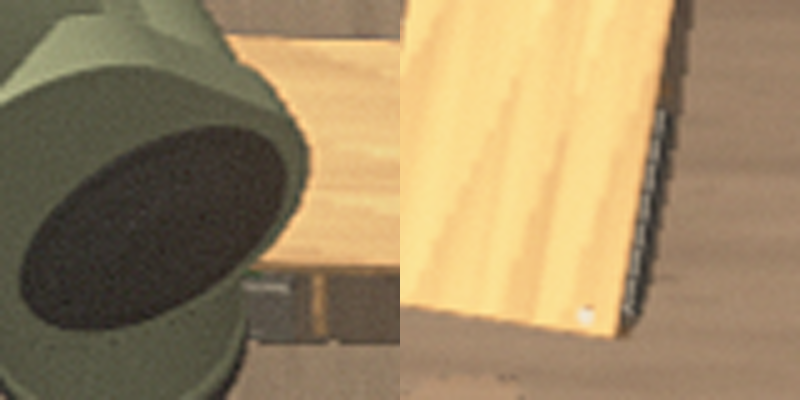

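Call:
play_rows:
  deltas:
    - [0,0,50,0,0,0,50]
    - [0,0,50,0,0,0,50]
    - [0,-10,50,0,0,0,50]
    - [-25,-45,0,0,0,0,50]
    - [-25,-45,0,0,0,0,50]
    - [-25,-45,0,0,0,0,50]
    - [-25,-45,0,0,0,0,50]
    - [-25,-45,0,0,0,0,50]

```text
clock: 26.38
position: [0.327, -0.2983, 0.2437]
tool_rot: [-2.391, 1.57, 2.188]
force: [1.3, -0.0, -0.2]
grip_width: 0.0499
```

Run:
```python
exec(open('st.py').read())
a=vision.grab_frame('scene')[:,:,::-1].copy();b=vision.grab_frame('top')[:,:,::-1].copy()
k=8;x0,y0=240,185
o=cv2.resize(a[y0:y0+35,x0:x0+90],None,fx=k,fy=k,interpolation=2)
for t,c in((0,(0,0,255)),(-7,(255,0,0))):
  for y,z in((12,.045),(12,0)):
    q=[proj('scene',[np.r_[(F+y_*ay+t*ax)/1000,z]])[0] for y_ in(12,118)]
    q=[tuple(int(v) for v in ((u-[x0,y0]+.5)*k-.5)) for u in q]; cv2.line(o,q[0],q[1],c,1)
o2=cv2.resize(b[232:302,245:290],None,fx=4,fy=4,interpolation=2)
o2=cv2.copyMakeBorder(o2,0,0,0,o.shape[1]-o2.shape[1],cv2.BORDER_CONSTANT)
cv2.imwrite('pics/k.png',np.vstack([o,o2]))
```

```text
[ 0.32699499 -0.29834001  0.24365943] [ 1.31574375 -0.03780888 -0.17165506] [-0.07587322 -0.1070581   0.00759792] 0.04989384401625981 out 422.90575214688147 lat 87.5071150894752
```

View pics/k.png

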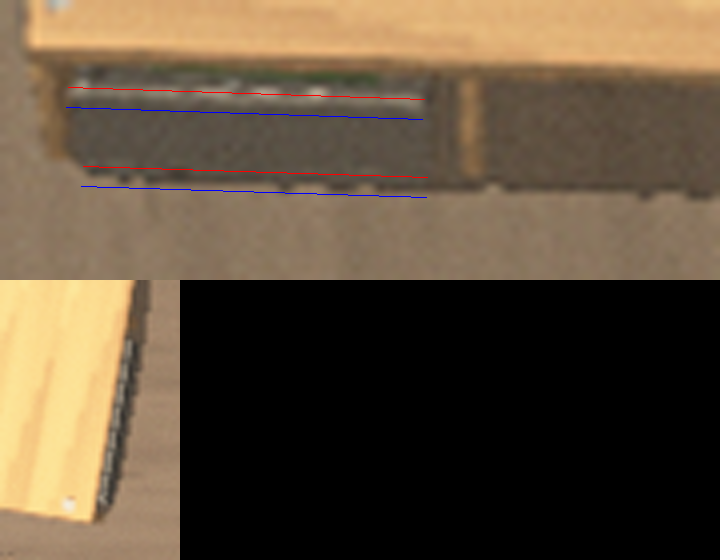

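The tray sits about 3 mm out by both views: square, centred, inside tolerance. I suspect a finger knuckle met the board edge rather than the tray meeting the bumper. There's time, so I'll push again with the tool tilted (tips leading, 15°) until it is fully home.

Call:
play_rows:
  deltas:
    - [25,46,0,0,0,0,50]
    - [25,46,0,0,0,0,50]
    - [25,46,0,0,0,0,50]
    - [25,46,0,0,0,0,50]
    - [25,46,0,0,0,0,50]
    - [0,10,0,7.4,-1,0,50]
    - [0,10,0,7.4,-1,0,50]
    - [0,0,-50,0,0,0,50]

```text
clock: 27.48
position: [0.4537, -0.0484, 0.1945]
tool_rot: [3.13, 1.309, 1.422]
force: [0.8, -0.9, -1.9]
grip_width: 0.0502
```

Call:
play_rows:
  deltas:
    - [0,0,-50,0,0,0,50]
    - [0,0,-50,0,0,0,50]
    - [0,0,-45,0,0,0,50]
    - [0,0,-20,0,0,0,50]
    - [0,0,0,0,0,0,50]

```text
clock: 28.1
position: [0.4513, -0.0461, 0.0279]
tool_rot: [-3.127, 1.309, 1.452]
force: [0.5, 0.9, 0.8]
grip_width: 0.0501
```

Run:
```python
exec(open('st.py').read())
from scipy.spatial.transform import Rotation as Ro
print(Ro.from_euler('xyz',s['tool_rot']).as_matrix().round(3)); print('to out=40:',F+65*ay-40*ax-p)
```

```text
[ 0.45128463 -0.04611125  0.02785387] [0.50786431 0.86458933 0.76119715] [-0.28065019 -0.0095078  -0.04358376] 0.05008552768333459 out 155.98516191267538 lat -0.6059367343652582
[[ 0.031  0.991 -0.129]
 [ 0.257 -0.132 -0.957]
 [-0.966 -0.004 -0.259]]
to out=40: [ 15.52537444 115.013745  ]
```

Call:
play_rows:
  deltas:
    - [2.5,20,-14,0,0,0,50]
    - [2.8,20,0,0,0,0,50]
    - [2.8,20,0,0,0,0,50]
    - [2.8,20,0,0,0,0,50]
    - [2.8,20,0,0,0,0,50]
    - [1.4,10,0,0,0,0,50]
    - [0.7,5,0,0,0,0,50]
    - [0.7,5,0,0,0,0,50]

```text
clock: 29.1
position: [0.4689, 0.0717, 0.0154]
tool_rot: [-3.141, 1.31, 1.436]
force: [-0.4, -0.1, 0.6]
grip_width: 0.0499
```

Call:
play_rows:
  deltas:
    - [0.4,3,0,0,0,0,50]
    - [0.4,3,0,0,0,0,50]
    - [0.4,3,0,0,0,0,50]
    - [0.2,1.5,0,0,0,0,50]

```text
clock: 29.6
position: [0.4702, 0.0826, 0.0153]
tool_rot: [-3.14, 1.31, 1.437]
force: [-0.5, 0.2, 0.8]
grip_width: 0.0499
```

```bash
python3 st.py
```

```text
[0.47018625 0.08259852 0.01528521] [-0.48483257  0.16381441  0.83739561] [-0.28779696  0.06817539 -0.02986139] 0.04988016603587236 out 25.944622927881767 lat -1.4922420000180097
```

Call:
play_rows:
  deltas:
    - [0.3,3,0,0,0,0,50]
    - [0.2,3,0,0,0,0,50]
    - [0.2,2,0,0,0,0,50]
    - [0.2,1.5,0,0,0,0,50]

```text
clock: 30.1
position: [0.4711, 0.0921, 0.0153]
tool_rot: [-3.14, 1.31, 1.437]
force: [0.3, 0.2, 0.9]
grip_width: 0.0501
```

Call:
play_rows:
  deltas:
    - [0.2,1.5,0,0,0,0,50]
    - [0.2,1.5,0,0,0,0,50]

```text
clock: 30.35
position: [0.4715, 0.095, 0.0153]
tool_rot: [-3.14, 1.31, 1.437]
force: [1.0, 0.3, 0.3]
grip_width: 0.0496
```

Call:
play_rows:
  deltas:
    - [0.2,1.2,0,0,0,0,50]

```text
clock: 30.48
position: [0.4717, 0.0962, 0.0153]
tool_rot: [-3.141, 1.31, 1.436]
force: [-0.2, -0.1, -0.6]
grip_width: 0.0499
```

Call:
play_rows:
  deltas:
    - [0.2,1.2,0,0,0,0,50]

```text
clock: 30.6
position: [0.4718, 0.0971, 0.0152]
tool_rot: [-3.14, 1.311, 1.437]
force: [-0.9, -4.5, 1.6]
grip_width: 0.0497
```

```bash
python3 st.py
```

```text
[0.47183408 0.09706443 0.01523409] [-0.90883521 -4.50728612  1.57670544] [-1.13488968  0.13837793 -0.00933789] 0.049704506386177606 out 11.395144334552155 lat -1.12006898175418
```

Contact at out ≈ 11.4. Now pushing the last few mm.

Call:
play_rows:
  deltas:
    - [0.2,1.2,0,0,0,0,50]

```text
clock: 30.72
position: [0.472, 0.0981, 0.0152]
tool_rot: [-3.14, 1.311, 1.437]
force: [-1.0, -4.8, 1.8]
grip_width: 0.0503
```

Call:
play_rows:
  deltas:
    - [0.2,1.2,0,0,0,0,50]

```text
clock: 30.85
position: [0.4722, 0.0995, 0.0153]
tool_rot: [-3.14, 1.31, 1.437]
force: [-0.4, -3.9, 1.8]
grip_width: 0.0499
```

Call:
play_rows:
  deltas:
    - [0.2,1.2,0,0,0,0,50]

```text
clock: 30.98
position: [0.4725, 0.1009, 0.0153]
tool_rot: [-3.14, 1.31, 1.437]
force: [-0.6, -3.9, 1.6]
grip_width: 0.0503
```

```bash
python3 st.py
```

```text
[0.47247065 0.10089828 0.01527333] [-0.64673884 -3.89599325  1.5521014 ] [-1.09109545  0.15028541  0.00929904] 0.05027567318132233 out 7.511466303494565 lat -1.2192788071329517
```

The tray moves on at only 4 N, so the earlier stop was the knuckle. Continuing to the bumper.

Call:
play_rows:
  deltas:
    - [0.2,1.2,0,0,0,0,50]

```text
clock: 31.1
position: [0.4725, 0.1016, 0.0152]
tool_rot: [-3.139, 1.311, 1.438]
force: [-2.5, -14.3, 5.3]
grip_width: 0.0502
```

Call:
play_rows:
  deltas:
    - [0.2,1.2,0,0,0,0,50]

```text
clock: 31.22
position: [0.4725, 0.1017, 0.0151]
tool_rot: [-3.137, 1.312, 1.438]
force: [-3.8, -21.5, 10.4]
grip_width: 0.0498
```

```bash
python3 st.py
```

```text
[0.47253144 0.10172603 0.01507708] [ -3.80120379 -21.49480843  10.41754606] [-4.14123069  0.71296579  0.1059817 ] 0.049828828542421474 out 6.6835758988721 lat -1.1648254569249303
```

Firm stop after about 5 mm more: home. Retreating for a last check.

Call:
play_rows:
  deltas:
    - [-1.4,-10,0,0,0,0,50]
    - [-4,-30,0,0,0,0,50]
    - [-5,-40,10,0,0,0,50]
    - [-5,-40,50,0,0,0,50]
    - [-3,-40,50,0,0,0,50]
    - [0,0,50,0,0,0,50]
    - [0,0,60,0,0,0,50]
    - [-25,-45,0,0,0,0,50]

```text
clock: 32.22
position: [0.4321, -0.0983, 0.2365]
tool_rot: [3.114, 1.311, 1.413]
force: [1.1, -0.9, -1.5]
grip_width: 0.05
```

Call:
play_rows:
  deltas:
    - [-25,-45,0,0,0,0,50]
    - [-25,-45,0,0,0,0,50]
    - [-25,-45,0,0,0,0,50]
    - [-25,-30,0,0,0,0,50]
    - [0,0,0,0,0,0,50]

```text
clock: 32.85
position: [0.3283, -0.2664, 0.2325]
tool_rot: [-3.139, 1.31, 1.434]
force: [-0.3, 0.9, 0.3]
grip_width: 0.0498
```

Run:
```python
exec(open('st.py').read())
a=vision.grab_frame('scene')[:,:,::-1].copy();b=vision.grab_frame('top')[:,:,::-1].copy()
o=cv2.resize(a[185:220,240:330],None,fx=8,fy=8,interpolation=2)
o2=cv2.resize(b[232:302,245:290],None,fx=4,fy=4,interpolation=2)
o3=cv2.resize(b[100:370,80:600],(520,270)); o2=np.hstack([o2,cv2.copyMakeBorder(o3,0,10,0,20,cv2.BORDER_CONSTANT)])
cv2.imwrite('pics/l.png',np.vstack([o,o2]))
```

```text
[ 0.32826714 -0.26635637  0.23247101] [-0.29991428  0.88023334  0.34196044] [-0.27687178  0.03921011  0.02259253] 0.0498061923143363 out 391.0657545643551 lat 90.67742775728536
```

View pics/l.png

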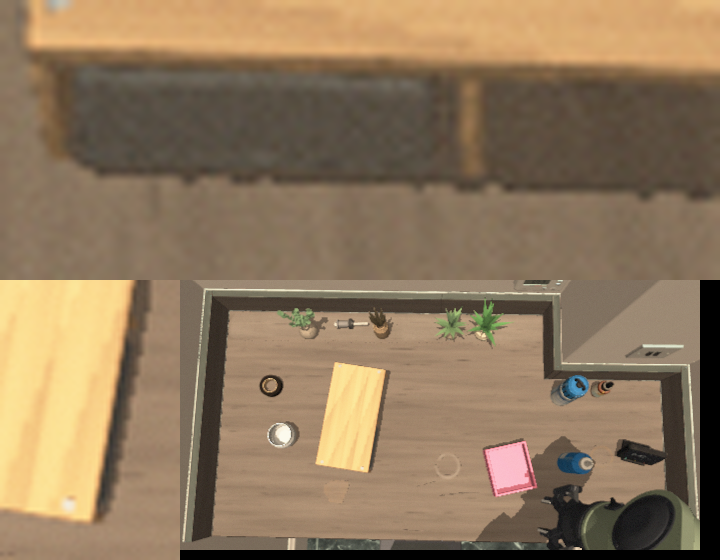

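The last view shows the tray flush in the left bay: its end wall spans x≈73–427 of a bay spanning 67–460 (enlarged px), 4–5 mm off centre. The can, bottle and cup are where they stood and the arm is clear.

```bash
python3 -c "
from workcell import workorder; print(workorder.job_done())"
```

```text
the job is handed in; nothing more can be done
None
```

The peg tray is home in the left bay and the job is handed in at about 33 s on the robot's clock; no verdict was reported.

- **Right bay first:** I gripped the tray's outer end wall and slid it flat into the right bay. It stopped hard at about 21 N with roughly 63 mm still sticking out, which matches the tin. I drew it out and moved it over to the left bay.
- **Left bay:** It slid past the tin depth with no rise in force. My first push with the fingers stopped about 3 mm short at 19 N, most likely because a finger knuckle met the shelf's top board. I pushed again with the tool tilted. The tray moved about 5 mm further at 4 N, then stopped firmly at about 21 N, as it would on the bumper.
- **Last pictures:** The tray's end looks flush with the front edge and square to the bay, about 4–5 mm off the bay's middle line (12 mm allowed). The can, bottle and cup look unmoved, and the arm is clear of everything.
- **Not checked at the end:** The pegs are under the top board and cannot be seen in the last pictures. Some or all of them were visible lying in the tray in every earlier view, and the tray was never lifted or tipped by intent.

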